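# Square the stand base to the fence and seat the eyepiece in its notch

## Robot

A 6-joint arm with a two-finger parallel gripper is mounted at the origin on the work surface. World frame = base frame: x ahead of the robot, y to its left, z up, the work surface at z = 0. Lengths are in m, angles in rad, forces in N, time in s.
With the tool pointing down it reaches from about 0.3 to 0.875 m from the base axis. Payload 6.4 kg.
Tool frame: the origin (TCP) lies midway between the tips of the shut fingers; the grasp point (between the pads) lies 19 mm behind it (ctrl.pinch_z is the distance from the TCP to the grasp point, in m); z points along the fingers, y is the line along which they close (so a half turn about z gives the same grasp; the last joint's range is limited). The gripper opens to 85 mm and grips with 20 to 120 N. Pads are 22 mm wide; open, the fingers measure 114 mm over their backs; the gripper's body (76 mm by 85 mm) begins 54 mm behind the grasp point. The pads swing forward as they close: fully open they stand 13 mm farther back than shut.
Start: joints at [0.99, 0.181, 1.607, -0, 1.354, -0.206], TCP at [0.21, 0.535, 0.231] pointing down, gripper open.
Joint ranges: [-2.99, 2.99], [-0.89, 2.07], [0.3, 2.58], [-1.14, 4.28], [0, 2.63], [-3.12, 3.12]. Speed limits (rad/s): [2.57, 2.57, 3.01, 3.14, 3.14, 3.14].

## Interface

Orientations are given as a unit quaternion [w, x, y, z].
In Python, from bench import ctrl gives the robot as it stands.
- The arm moves only by the tool apply_moves, never from a script. Its argument "moves" is a list of rows, each an object with "jaw": the opening, from 0 (shut) to 1 (fully open); "offset": the shift along the tool's x, y, z in mm, a list of three; "rot": the turn, a rotation vector about the tool's x, y, z in degrees, a list of three. In form: [{"jaw": jaw, "offset": [dx, dy, dz], "rot": [ax, ay, az]}, ...]. A call has exactly 5 rows; each row shifts and turns the commanded pose from where the row before left it, along the tool's axes as they then stand; what a row does not reach is not made up. A row lasts 1/8 s, in which the tool goes at most 62.5 mm and 10.7 degrees, less where a joint would pass 70% of its speed; a pose out of reach is approached as far as the arm can. A call is refused whole if a number of a shift passes 62.5 or a number of a turn 10.7, either way. A call with a gripper value outside its range is refused whole. The fingers move at their own pace and stop on an object; the grip force is fixed at half the most. Time passes only in rows, so rows that do not move let the fingers close, or fill a call up. It gives the time, the measured TCP pose, the force, the opening and the grip force at its end, in the units of the state.
- ctrl.get_obs(): the state, without advancing time (a new reading comes with each control period).
- ctrl.camera(name): name is "scene" or "top"; returns (picture, depth): 420x560x3 uint8, red, green, blue; 420x560 float32, m along the optical axis (not along the pixel's ray), 0 where there is no reading.
- ctrl.camera_params(name): a dict with "K" (3x3 intrinsics, pixels), "cam_to_world" (4x4, takes a point from camera to world coordinates). Camera axes: x right, y down, z forward; pixel columns grow to the right and rows downward; lengths in m; the calibration is good to about 2 mm. A picture is of the moment at which its call begins. camera_params takes no time and is no camera call.
- ctrl.hand_in(): hands the job in; it is judged then, once.
Trained networks look in the newest picture that a camera, given by its name, has taken for a name from the list of things; names that differ only in an ending like _2 or _b are one class to them, and where a whole thing is asked for, a point or a joint stands for the part that bears it (a point fixed in the world has none). Each returns a list of dicts, best first, with "score" (0 to 1); they miss things now and then, are a little off and sometimes report something else, mostly with a low value. They report only what shows in the picture. A call takes as long as a camera call. They do not tell look-alikes from the thing itself.
- ctrl.outline_of(camera, target): "region" (420x560 bool, what is visible of it) and "position" ([column, row] in pixels, amid what is visible of it).
The state is a dict: "time_s": time; "q": joint angles; "dq": joint speeds; "joint_efforts": joint torques, N m; "eef_pos": TCP position; "eef_rot": TCP orientation; "wrist_force": force on the tool from outside, world axes, zero at the start; "torque": the same for the moment, N m; "opening": opening from 0.0 (shut) to 1.0 (fully open); "grasp_force": force on a finger pad.
Only numpy, scipy, OpenCV 4.12 (cv2) and the standard library are available. Lean on these libraries where they do the work, as an engineer would, in place of code of your own. Each camera call takes 0.05 s, during which the arm holds its last target. There are 200 camera calls.

## Task

On the aluminium turntable, first push the teak stand base along until its straight back lies flush against the dark steel fence. Then push the pale jade eyepiece across the turntable into the V notch in the stand's front until it rests against both sides of the notch, with the stand still flush to the fence. Only push: never lift or tip either part, and leave everything else on the turntable and bench where it is.

Things in the scene. Friction and masses are not known exactly. Their poses are not given: they have to be found in the camera images.
- turntable: cast aluminium lazy susan, locked so that it does not turn; a 420 mm disc whose flat top is 24 mm above the bench. Origin on its axis at bench level; its +y axis points towards the fence, square to it; z up. On its top, in its own frame: the fence along y = +150 mm, the tube in its cork rest around x = +150 mm, the dish of beads around x = -150 mm; stand and eyepiece in the lane between.
- fence_face (a point): centre of the working face of the fixed dark steel fence on the turntable: 200 mm long (along the point's x), 14 mm thick, 20 mm high above the turntable's top; point at half its height; the point's axes are the turntable's, so the face looks along its -y.
- stand: loose teak stand base lying flat, 160 g or so: 140 mm (x) by 75 mm (y) by 24 mm high. Origin at the centre of its underside. Its straight back is at y = +37.5 mm; its front at y = -37.5 mm has a central 90 degree V notch, full height, 68 mm wide at the front and 34 mm deep; beside the notch the front is straight for 36 mm at each end. It starts turned up to 0.3 rad from the fence and 20 to 45 mm short of it (middle of its back).
- stand_back (a point): middle of the stand's straight back, at half its height; axes as the stand's
- notch_seat (a point): on the underside plane of the stand: where the centre of the eyepiece's underside lies when it rests against both sides of the notch (practically at the stand's front plane, so that half of the eyepiece sticks out in front); axes as the stand's
- eyepiece: loose pale jade eyepiece standing flat on the turntable, 100 g or so: a disc of 48 mm diameter and 20 mm height with a smaller step of 38 mm diameter on top, 26 mm high in all. Origin at the centre of its underside. It starts in front of the stand (on the side away from the fence), up to 40 mm to either side of the turntable's y axis.
- tube: loose silver brass tube, 38 mm diameter, 150 mm long, lying along the turntable's y in a cork rest, its top 69 mm above the bench; leave alone; origin at its centre, y along it
- dish: loose round tin dish, 72 mm across and 18 mm high, with three 14 mm violet glass beads; leave alone; origin at the centre of its underside
- jar: loose closed jar on the bench, 54 mm diameter, 75 mm high; leave alone; origin at the centre of its underside
- screwdriver: loose screwdriver lying on the bench; leave alone; origin under it
- collar: loose brass ring on the bench, 54 mm diameter, 18 mm high; leave alone; origin at the centre of its underside
Mind the look-alikes: they are no part of the job. There is more than one size of the stand; the job needs the middle-sized.

How it is judged:
On the way, in this order (a step that is already met when the one before it is completed fails the run):
1. the stand's back is flush against the fence, before the eyepiece is in the notch (y of stand_back in the frame of fence_face above -0.004 m and angle between the x axis of stand and the x axis of turntable, either way round below 0.045 rad), for 0.2 s.
2. the eyepiece rests in the notch with the stand flush to the fence (all of step 1 and horizontal distance between eyepiece and notch_seat below 0.004 m), for 0.2 s.
At the end, for the whole second after the job is handed in: The middle of the stand's back is within 4 mm of the fence and the stand is parallel to it within 0.045 rad; the eyepiece's centre is within 4 mm of the notch seat; both lie flat and still (all of step 2 and angle between each of stand, eyepiece's own z axis and vertical below 0.05 rad and linear speed of each of stand, eyepiece below 0.01 m/s and angular speed of each of stand, eyepiece below 0.1 rad/s); the robot touches nothing.
It fails at once if the stand is lifted or tipped (height (world z) of stand above 0.032 m or angle between stand's own z axis and vertical above 0.2 rad).
It fails at once if the eyepiece is lifted or tipped (height (world z) of eyepiece above 0.032 m or angle between eyepiece's own z axis and vertical above 0.3 rad).
It fails at once if a part falls off the turntable (height (world z) of any of stand, eyepiece below 0.016 m).
It fails at once if the tube or the dish of beads is disturbed (distance of any of tube, dish from where it was at the start of the episode above 0.012 m).
It fails at once if the jar, screwdriver or collar is disturbed (distance of any of jar, screwdriver, collar from where it was at the start of the episode above 0.02 m).
It also fails if it takes over 58 s, if anything falls off the work surface, if the arm or the gripper's body presses on something with over 40 N, if the wrist force passes 120 N, or if a joint passes its speed limit or range.

## Working session

There is one attempt and no reset: what is moved stays moved. The work goes in short steps, Python scripts to look and compute and a tool call to move; the robot and the scene stay as the last step left them, time stands still between calls to the robot, and variables do not carry over. Pictures are saved under pics/ and viewed, at most 10 in all, crops included, and the job is handed in when it is done.

Besides the shell and the picture viewer there is one more tool, called after ">>>" as name(argument=value, ...), one argument or row to a line, values as JSON. apply_moves: Moves the arm, as the interface text tells. Its arguments: {"type":"object","properties":{"moves":{"type":"array"}},"required":["moves"]}

```bash
mkdir -p pics
python3 - <<'E'
from bench import ctrl
import cv2,numpy as np
for n in("scene","top"):
    p,d=ctrl.camera(n); cv2.imwrite(f"pics/{n}0.png",p[:,:,::-1]); np.savez(f"{n}0.npz",p=p,d=d)
    k=ctrl.camera_params(n);print(n,k["K"].tolist(),np.round(k["cam_to_world"],4).tolist())
    for t in("turntable","stand","eyepiece"):
        for o in ctrl.outline_of(n,t): print(t,o["score"],o["position"],o["region"].sum())
o=ctrl.get_obs();print(o)
E
```

```text
scene [[402.7961188976311, 0.0, 272.6824685070584], [0.0, 402.7961188976311, 213.36685476437685], [0.0, 0.0, 1.0]] [[0.5068, 0.7027, -0.4993, 1.0828], [0.8621, -0.4146, 0.2915, -0.2919], [-0.0022, -0.5782, -0.8159, 0.9143], [0.0, 0.0, 0.0, 1.0]]
turntable 0.91 [272.9, 239.5] 14077
turntable 0.19 [288.5, 277.4] 1013
stand 0.89 [312.5, 227.4] 1411
stand 0.8 [417.7, 221.0] 625
stand 0.76 [382.2, 141.6] 1685
eyepiece 0.87 [238.4, 233.3] 287
top [[459.87739401344743, 0.0, 285.3040346502839], [0.0, 459.87739401344743, 209.60316727685628], [0.0, 0.0, 1.0]] [[-0.0057, -0.9825, 0.1862, 0.3061], [-1.0, 0.0047, -0.0058, 0.0039], [0.0049, -0.1862, -0.9825, 1.4772], [0.0, 0.0, 0.0, 1.0]]
turntable 0.65 [279.6, 211.9] 10634
stand 0.85 [259.1, 197.9] 944
stand 0.77 [138.7, 247.7] 1848
stand 0.56 [176.8, 161.5] 480
eyepiece 0.63 [311.2, 218.6] 189
{'time_s': 0.4, 'q': array([ 9.89691453e-01,  1.80947911e-01,  1.60717103e+00,  3.14085680e-05,
        1.35382107e+00, -2.06303851e-01]), 'dq': array([-3.76968293e-04, -3.88522153e-04, -2.50053728e-03,  2.88666799e-05,
        1.32959313e-03, -3.37993747e-04]), 'joint_efforts': array([-9.96121867e-05, -4.44315827e+01, -3.51171541e+01, -2.76262290e-04,
        3.55309334e-03, -8.24783143e-06]), 'eef_pos': array([0.21042714, 0.53501756, 0.23112245]), 'eef_rot': array([-8.07881864e-05,  1.86308872e-01,  9.82491208e-01, -1.54510171e-04]), 'wrist_force': array([-0.80001602,  0.03630348,  0.83751151]), 'torque': array([0.01610216, 0.06630268, 0.03079195]), 'grasp_force': 0.0, 'opening': 0.9984445664347825}
```

View pics/top0.png

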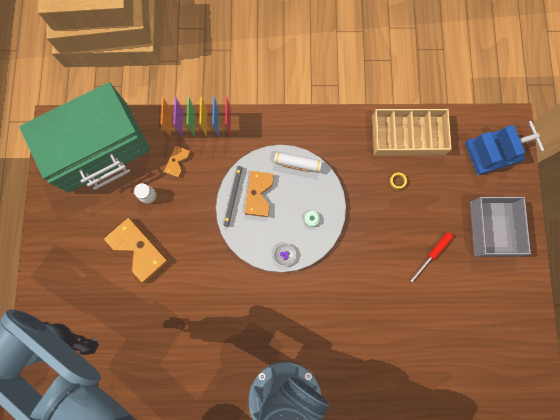

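View pics/scene0.png

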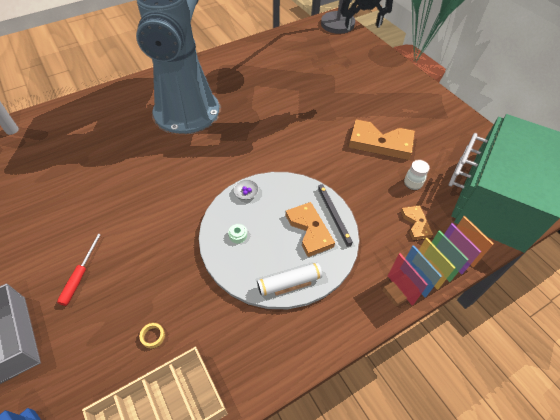

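```bash
cat > h.py <<'E'
from bench import ctrl
import cv2,numpy as np
def pts(n,d):
    k=ctrl.camera_params(n);K=k["K"];T=k["cam_to_world"]
    v,u=np.indices(d.shape)
    c=np.stack([(u-K[0][2])/K[0][0]*d,(v-K[1][2])/K[1][1]*d,d],-1)
    return c@T[:3,:3].T+T[:3,3]
def warp(n,p,z,x0,y0,S=400,mm=.75):
    # metric map: col -> -y world, row -> -x world ; centre x0,y0
    k=ctrl.camera_params(n);W=np.linalg.inv(k["cam_to_world"])
    r,c=np.indices((S,S)).astype(float)
    P=np.stack([x0-(r-S/2)*mm/1e3,y0-(c-S/2)*mm/1e3,np.full((S,S),z)],-1)
    q=(P@W[:3,:3].T+W[:3,3])@np.array(k["K"]).T
    q=q[...,:2]/q[...,2:]
    return cv2.remap(p,q.astype(np.float32),None,cv2.INTER_LINEAR)
def pix2xy(c,r,x0,y0,S=400,mm=.75): return x0-(r-S/2)*mm/1e3,y0-(c-S/2)*mm/1e3
E
python3 - <<'E'
from h import *
out=[]
for n in("top","scene"):
    f=np.load(n+"0.npz");p,d=f["p"],f["d"];P=pts(n,d)
    al=(abs(P[...,2]-.024)<.006)&(p.min(-1)>110)
    m=al.astype(np.uint8);_,l,s,c=cv2.connectedComponentsWithStats(m)
    i=1+s[1:,4].argmax();hull=P[...,:2][l==i]
    (cx,cy),r=cv2.minEnclosingCircle(hull.astype(np.float32));print(n,"disc",cx,cy,r, "z",np.median(P[...,2][l==i]))
    near=np.hypot(P[...,0]-cx,P[...,1]-cy)<.205
    dark=near&(p.max(-1)<90)&(P[...,2]>.034)&(P[...,2]<.06)
    x,y=P[...,0][dark],P[...,1][dark]
    rc=cv2.minAreaRect(np.stack([x,y],1).astype(np.float32));print("fence",dark.sum(),rc)
    out.append(warp(n,p,.048,.538,.005)[:,:,::-1])
cv2.imwrite("pics/w0.png",np.hstack(out))
E
```

```text
top disc 0.5929078459739685 0.010140028782188892 0.2097943127155304 z 0.024081036811774092
fence 9 ((0.6226763129234314, 0.1571648269891739), (0.0009888592176139355, 0.18480612337589264), 77.85936737060547)
scene disc 0.5950542092323303 0.0104445181787014 0.21053023636341095 z 0.023706130378310042
fence 122 ((0.6914951801300049, 0.06220047175884247), (0.1464710831642151, 0.35711920261383057), 31.251026153564453)
```

View pics/w0.png

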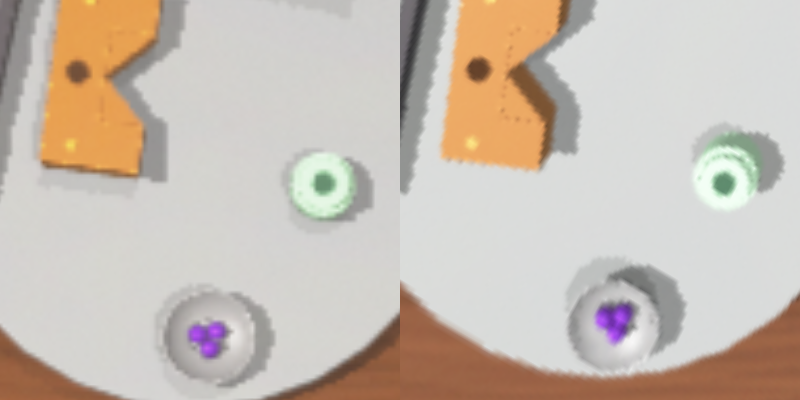

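```bash
cat >> h.py <<'E'
from scipy.optimize import minimize
C=np.array([.594,.0103])
POLY=np.array([[-70,37.5],[70,37.5],[70,-37.5],[34,-37.5],[0,-3.5],[-34,-37.5],[-70,-37.5]])
def tf(q,a,x,y): c,s=np.cos(a),np.sin(a); return q@np.array([[c,s],[-s,c]])+[x,y]
def measure(n,p,d=None,fence=True,A=0.):
    """in mm relative to C; returns dict"""
    o={}
    hsv=lambda w:cv2.cvtColor(w,cv2.COLOR_RGB2HSV)
    w=warp(n,p,.048,C[0],C[1],S=900,mm=.5); h=hsv(w)
    thr=150
    m=((h[...,0]>7)&(h[...,0]<24)&(h[...,1]>90)&(h[...,2]>thr)).astype(np.uint8)
    yy,xx=np.indices(m.shape);disc=(np.hypot(xx-450,yy-450)<400);m*=disc
    m=cv2.morphologyEx(m,cv2.MORPH_CLOSE,np.ones((15,15)))
    M=cv2.moments(m,True);cx,cy=M["m10"]/M["m00"],M["m01"]/M["m00"]
    o["area"]=M["m00"]/4
    X=np.array([(450-cy)*.5,(450-cx)*.5]) # world mm rel. C
    best=None
    mf=cv2.GaussianBlur(m.astype(np.float32),(0,0),2)
    def cost(v):
        P=tf(POLY,*v);q=np.stack([450-P[:,1]*2,450-P[:,0]*2],1)
        t=np.zeros(m.shape,np.uint8);cv2.fillPoly(t,[np.round(q*16).astype(np.int32)],1,shift=4)
        return np.abs(cv2.GaussianBlur(t.astype(np.float32),(0,0),2)-mf).sum()/4
    for a0 in (A-.25,A,A+.25):
        r=minimize(cost,[a0,*X],method="Nelder-Mead",options=dict(initial_simplex=[[a0,*X],[a0+.1,*X],[a0,X[0]+6,X[1]],[a0,X[0],X[1]+6]],xatol=.002,fatol=1))
        if best is None or r.fun<best.fun: best=r
    o["stand"]=best.x.round(3);o["cost"]=best.fun
    w=warp(n,p,.050,C[0],C[1],S=900,mm=.5);h=hsv(w)
    m=((h[...,0]>45)&(h[...,0]<90)&(h[...,1]>20)&(h[...,2]>195)).astype(np.uint8)*disc
    m=cv2.morphologyEx(m.astype(np.uint8),cv2.MORPH_CLOSE,np.ones((9,9)))
    cs=max(cv2.findContours(m,0,2)[0],key=cv2.contourArea);(x,y),r=cv2.minEnclosingCircle(cs)
    o["eye"]=((450-y)*.5,(450-x)*.5,r*.5)
    h=hsv(w);m=((h[...,0]>48)&(h[...,0]<95)&(h[...,1]>60)&(h[...,2]<200)).astype(np.uint8)
    M=cv2.moments(m*cv2.drawContours(np.zeros_like(m),[cv2.convexHull(cs)],-1,1,-1),True)
    if M["m00"]: o["eyehole"]=((450-M["m01"]/M["m00"])*.5,(450-M["m10"]/M["m00"])*.5)
    if fence:
        w=warp(n,p,.044,C[0],C[1],S=900,mm=.5);m=((w.max(-1)<112)).astype(np.uint8)*disc
        m=cv2.morphologyEx(m,cv2.MORPH_OPEN,np.ones((9,9)))
        cs=max(cv2.findContours(m,0,2)[0],key=cv2.contourArea);b=cv2.boxPoints(cv2.minAreaRect(cs))
        o["fence"]=np.stack([(450-b[:,1])*.5,(450-b[:,0])*.5],1).round(1).tolist()
    return o
E
python3 - <<'E'
from h import *
out=[]
for n in("top","scene"):
    f=np.load(n+"0.npz");o=measure(n,f["p"],A=-1.5+0);print(n,o)
    w=warp(n,f["p"],.048,C[0],C[1],S=400,mm=1.)[:,:,::-1].copy()
    to=lambda P:np.round(np.stack([200-P[:,1],200-P[:,0]],1)).astype(np.int32)
    cv2.polylines(w,[to(tf(POLY,*o["stand"]))],True,(255,0,0));cv2.polylines(w,[to(np.array(o["fence"]))],True,(0,0,255))
    e=o["eye"];cv2.circle(w,(round(200-e[1]),round(200-e[0])),19,(0,0,255))
    out.append(w)
cv2.imwrite("pics/w1.png",np.hstack(out))
E
```

```text
top {'area': 10337.5, 'stand': array([-0.133, 36.983, 69.389]), 'cost': np.float64(1209.20654296875), 'eye': (-44.30303955078125, -96.13314819335938, 25.527307510375977), 'eyehole': (-43.786061588330654, -97.92787682333875), 'fence': [[70.0, 141.5], [70.0, 136.0], [62.5, 136.0], [62.5, 141.5]]}
scene {'area': 12918.25, 'stand': array([-3.282, 41.193, 68.827]), 'cost': np.float64(5799.79296875), 'eye': (-31.876434326171875, -102.43869018554688, 24.97356414794922), 'eyehole': (-38.89138576779027, -100.5355805243446), 'fence': [[-57.900001525878906, 168.1999969482422], [141.39999389648438, 133.3000030517578], [138.39999389648438, 116.0], [-60.900001525878906, 150.89999389648438]]}
```

View pics/w1.png

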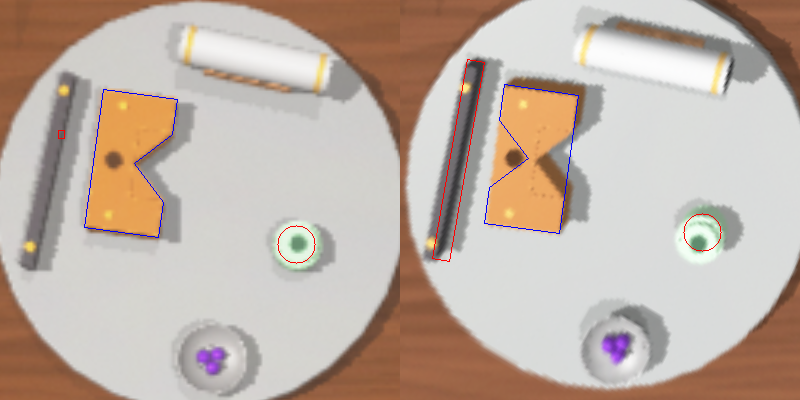

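Run:
```python
from h import *
for n in("top","scene"):
    p=np.load(n+"0.npz")["p"];w=warp(n,p,.044,C[0],C[1],S=900,mm=.5);h=cv2.cvtColor(w,cv2.COLOR_RGB2HSV)
    m=((h[...,0]>15)&(h[...,0]<32)&(h[...,1]>90)&(h[...,2]>130)).astype(np.uint8)
    yy,xx=np.indices(m.shape);X=(450-yy)*.5;Y=(450-xx)*.5
    m*=(np.hypot(X,Y)<190)&(.205*X+.979*Y>135)
    _,l,s,c=cv2.connectedComponentsWithStats(m)
    q=[((450-b)*.5,(450-a)*.5) for (a,b),t in zip(c[1:],s[1:]) if t[4]>8]
    q.sort();print(n,q)
    if len(q)==2:
        v=np.subtract(q[1],q[0]);mid=np.mean(q,0);print("yaw",np.arctan2(v[1],v[0]),np.arctan2(-mid[0],mid[1]),np.hypot(*mid))
```

```text
top [(np.float64(-45.62946428571428), np.float64(170.39955357142856)), (np.float64(110.8424036281179), np.float64(136.77437641723355))]
yaw -0.2116767445045859 -0.20919375834749387 157.00999229535958
scene [(np.float64(-44.98014888337468), np.float64(170.2605459057072)), (np.float64(111.29102564102564), np.float64(136.57307692307694))]
yaw -0.21232147394882975 -0.2128401832834591 156.95859682939076
```

>>> apply_moves(
  moves=[
    {"jaw":1,"offset":[0,0,0],"rot":[0,0,10]},
    {"jaw":1,"offset":[0,0,0],"rot":[0,0,10]},
    {"jaw":1,"offset":[0,0,0],"rot":[0,0,10]},
    {"jaw":1,"offset":[0,0,0],"rot":[0,0,10]},
    {"jaw":1,"offset":[0,0,0],"rot":[0,0,10]},
  ],
)

```text
time_s: 1.02
eef_pos: [0.2105, 0.5351, 0.2313]
eef_rot: [-0.0, 0.586, 0.81, 0.0]
wrist_force: [-0.1, -1.1, 0.6]
opening: 0.997
grasp_force: 0.0
```

>>> apply_moves(
  moves=[
    {"jaw":1,"offset":[0,0,0],"rot":[0,0,10]},
    {"jaw":1,"offset":[0,0,0],"rot":[0,0,10]},
    {"jaw":1,"offset":[0,0,0],"rot":[0,0,10]},
    {"jaw":1,"offset":[0,0,0],"rot":[0,0,0]},
    {"jaw":1,"offset":[0,0,0],"rot":[0,0,0]},
  ],
)

```text
time_s: 1.65
eef_pos: [0.2105, 0.5351, 0.2313]
eef_rot: [-0.0, 0.773, 0.634, -0.0]
wrist_force: [-0.1, 0.8, -0.6]
opening: 1.003
grasp_force: 0.0
```

```bash
cat > t.py <<'E'
from h import *
from scipy.spatial.transform import Rotation as R
A=-.212
def T(v):
    v=np.asarray(v);c,s=np.cos(A),np.sin(A);return np.array([v[0]*c+v[1]*s,-v[0]*s+v[1]*c])
def tool():
    o=ctrl.get_obs();w,x,y,z=o["eef_rot"];M=R.from_quat([x,y,z,w]).as_matrix()
    print("tool x'y' mm",T((o["eef_pos"][:2]-C)*1e3).round(1),"z",o["eef_pos"][2].round(4),"yawdeg err(+:turn+)",np.degrees(np.arctan2(M[1,1],M[0,1])-A).round(2),"F",T(o["wrist_force"][:2]).round(1),"t",o["time_s"],"open",round(float(o["opening"]),3))
def see(n="top",v=None):
    p,d=ctrl.camera(n);o=measure(n,p,fence=False,A=A);s=o["stand"]
    print(n,"stand x'y'",T(s[1:]).round(1),"ang",round(s[0]-A,3),"back short",(150-T(s[1:])[1]-37.5).round(1),"cost",o["cost"].round(),"eye",T(o["eye"][:2]).round(1),"hole",T(o["eyehole"]).round(1) if "eyehole" in o else "")
    if v: cv2.imwrite(f"pics/{v}.png",warp(n,p,.048,C[0],C[1],S=600,mm=.7)[:,:,::-1])
if __name__=="__main__":
    import sys
    tool()
    for a in sys.argv[1:]: see(*a.split(","))
E
python3 t.py; python3 -c "
from t import *
for s in [(36.98,69.39),(-44,-97),(-41.5,-98)]: print(T(s))"
```

```text
tool x'y' mm [-485.4  432.3] z 0.2313 yawdeg err(+:turn+) 0.86 F [-0.3  0.8] t 1.65 open 1.003
[21.55135865 75.61766619]
[ -22.60462201 -104.08665171]
[ -19.95017637 -104.53822489]
```

>>> apply_moves(
  moves=[
    {"jaw":1,"offset":[-30,36,0],"rot":[0,0,0.9]},
    {"jaw":1,"offset":[-30,36,0],"rot":[0,0,0]},
    {"jaw":1,"offset":[-30,36,0],"rot":[0,0,0]},
    {"jaw":1,"offset":[-30,36,0],"rot":[0,0,0]},
    {"jaw":1,"offset":[-30,36,0],"rot":[0,0,0]},
  ],
)

```text
time_s: 2.28
eef_pos: [0.3556, 0.3493, 0.2315]
eef_rot: [0.0, 0.778, 0.628, 0.0]
wrist_force: [0.6, 0.7, 0.1]
opening: 0.998
grasp_force: 0.0
```

>>> apply_moves(
  moves=[
    {"jaw":1,"offset":[-30,36,0],"rot":[0,0,0]},
    {"jaw":1,"offset":[-30,36,0],"rot":[0,0,0]},
    {"jaw":1,"offset":[-30,36,0],"rot":[0,0,0]},
    {"jaw":1,"offset":[-30,36,0],"rot":[0,0,0]},
    {"jaw":1,"offset":[-30,36,0],"rot":[0,0,0]},
  ],
)

```text
time_s: 2.9
eef_pos: [0.4993, 0.1641, 0.2315]
eef_rot: [0.0, 0.778, 0.628, 0.0]
wrist_force: [1.4, -0.0, 0.9]
opening: 1.0
grasp_force: 0.0
```

>>> apply_moves(
  moves=[
    {"jaw":1,"offset":[-30,36,20],"rot":[0,0,0]},
    {"jaw":1,"offset":[-30,36,20],"rot":[0,0,0]},
    {"jaw":1,"offset":[-30,36,20],"rot":[0,0,0]},
    {"jaw":1,"offset":[-30,36,20],"rot":[0,0,0]},
    {"jaw":1,"offset":[0,0,20],"rot":[0,0,0]},
  ],
)

```text
time_s: 3.52
eef_pos: [0.6151, 0.0143, 0.1306]
eef_rot: [0.001, 0.78, 0.626, 0.0]
wrist_force: [0.0, 0.4, 0.3]
opening: 0.997
grasp_force: 0.0
```

```bash
python3 t.py
```

```text
tool x'y' mm [19.8  8.3] z 0.1306 yawdeg err(+:turn+) -0.3 F [-0.1  0.4] t 3.525 open 0.997
```

>>> apply_moves(
  moves=[
    {"jaw":1,"offset":[-2,1,25],"rot":[0,0,0]},
    {"jaw":1,"offset":[0,0,25],"rot":[0,0,0]},
    {"jaw":1,"offset":[0,0,25],"rot":[0,0,0]},
    {"jaw":1,"offset":[0,0,20],"rot":[0,0,0]},
    {"jaw":1,"offset":[0,0,10],"rot":[0,0,0]},
  ],
)

```text
time_s: 4.15
eef_pos: [0.613, 0.0158, 0.0249]
eef_rot: [-0.001, 0.779, 0.627, -0.001]
wrist_force: [-0.5, -0.4, 0.1]
opening: 1.002
grasp_force: 0.0
```

```bash
python3 t.py scene,s1
```

```text
tool x'y' mm [17.4  9.3] z 0.0249 yawdeg err(+:turn+) -0.15 F [-0.4 -0.5] t 4.15 open 1.002
scene stand x'y' [25.9 75.3] ang 0.082 back short 37.2 cost 3756.0 eye [ -10.8 -106.7] hole [ -17.3 -105.9]
```

View pics/s1.png

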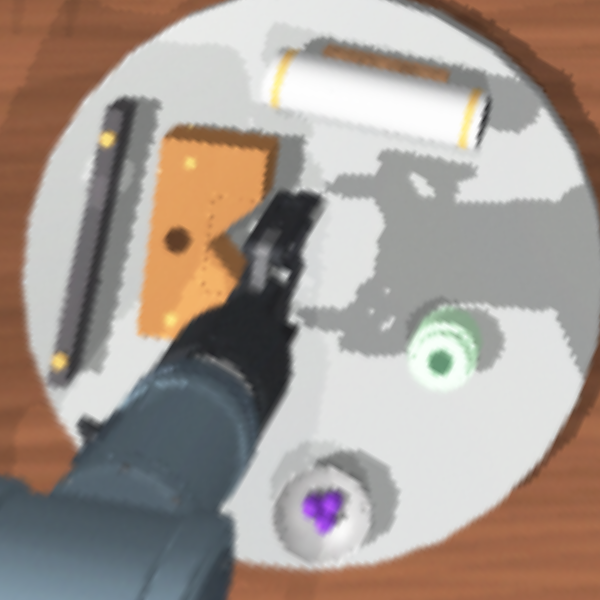

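>>> apply_moves(
  moves=[
    {"jaw":1,"offset":[0,4,5],"rot":[0,0,0]},
    {"jaw":1,"offset":[4,0,0],"rot":[0,0,0]},
    {"jaw":1,"offset":[5,0,0],"rot":[0,0,0]},
    {"jaw":1,"offset":[5,0,0],"rot":[0,0,0]},
    {"jaw":1,"offset":[5,0,0],"rot":[0,0,0]},
  ],
)

```text
time_s: 4.82
eef_pos: [0.622, 0.0332, 0.0216]
eef_rot: [0.0, 0.779, 0.627, -0.0]
wrist_force: [0.2, -0.5, 0.8]
opening: 1.004
grasp_force: 0.4
```

>>> apply_moves(
  moves=[
    {"jaw":1,"offset":[5,0,0],"rot":[0,0,0]},
    {"jaw":1,"offset":[5,0,0],"rot":[0,0,0]},
    {"jaw":1,"offset":[5,0,0],"rot":[0,0,0]},
    {"jaw":1,"offset":[4,0,0],"rot":[0,0,0]},
    {"jaw":1,"offset":[0,0,0],"rot":[0,0,0]},
  ],
)

```text
time_s: 5.45
eef_pos: [0.626, 0.0519, 0.0213]
eef_rot: [-0.0, 0.779, 0.627, 0.0]
wrist_force: [0.5, -0.9, 1.0]
opening: 1.004
grasp_force: 0.0
```

```bash
python3 t.py scene,s2 top
```

```text
tool x'y' mm [22.5 47.4] z 0.0213 yawdeg err(+:turn+) -0.21 F [ 0.6 -0.7] t 5.45 open 1.004
scene stand x'y' [28.8 96. ] ang -0.001 back short 16.5 cost 5958.0 eye [  -5.5 -109.5] hole [ -16.3 -106.8]
top stand x'y' [51.7 80.4] ang -0.35 back short 32.1 cost 8867.0 eye [ -24.  -104.2] hole [ -22.2 -104.9]
```

>>> apply_moves(
  moves=[
    {"jaw":1,"offset":[4,0,0],"rot":[0,0,0.2]},
    {"jaw":1,"offset":[4,0,0],"rot":[0,0,0]},
    {"jaw":1,"offset":[3,0,0],"rot":[0,0,0]},
    {"jaw":1,"offset":[2,0,0],"rot":[0,0,0]},
    {"jaw":1,"offset":[1,0,0],"rot":[0,0,0]},
  ],
)

```text
time_s: 6.18
eef_pos: [0.629, 0.0652, 0.0213]
eef_rot: [-0.0, 0.78, 0.625, -0.0]
wrist_force: [-0.3, -0.9, -0.2]
opening: 1.001
grasp_force: 0.3
```

>>> apply_moves(
  moves=[
    {"jaw":1,"offset":[1,0,0],"rot":[0,0,0]},
    {"jaw":1,"offset":[1,0,0],"rot":[0,0,0]},
    {"jaw":1,"offset":[1,0,0],"rot":[0,0,0]},
    {"jaw":1,"offset":[0,0,0],"rot":[0,0,0]},
    {"jaw":1,"offset":[0,0,0],"rot":[0,0,0]},
  ],
)

```text
time_s: 6.8
eef_pos: [0.6297, 0.068, 0.0213]
eef_rot: [0.0, 0.78, 0.625, 0.0]
wrist_force: [-0.3, -0.4, 0.0]
opening: 0.998
grasp_force: 0.2
```

```bash
python3 t.py scene,s3
```

```text
tool x'y' mm [22.8 63.9] z 0.0213 yawdeg err(+:turn+) -0.43 F [-0.2 -0.4] t 6.8 open 0.998
scene stand x'y' [ 31.  113.3] ang -0.026 back short -0.8 cost 6266.0 eye [  -5.4 -109.4] hole [ -16.2 -106.9]
```

>>> apply_moves(
  moves=[
    {"jaw":1,"offset":[1,0,0],"rot":[0,0,-0.4]},
    {"jaw":1,"offset":[1,0,0],"rot":[0,0,0]},
    {"jaw":1,"offset":[0,0,0],"rot":[0,0,0]},
    {"jaw":1,"offset":[0,0,0],"rot":[0,0,0]},
    {"jaw":1,"offset":[0,0,0],"rot":[0,0,0]},
  ],
)

```text
time_s: 7.48
eef_pos: [0.6301, 0.0684, 0.0214]
eef_rot: [0.001, 0.778, 0.628, -0.001]
wrist_force: [-0.6, -7.3, 0.4]
opening: 0.997
grasp_force: 3.5
```

```bash
python3 t.py
```

```text
tool x'y' mm [23.  64.4] z 0.0214 yawdeg err(+:turn+) -0.04 F [ 0.9 -7.3] t 7.475 open 0.997
```

>>> apply_moves(
  moves=[
    {"jaw":1,"offset":[-10,0,0],"rot":[0,0,0]},
    {"jaw":1,"offset":[-15,0,0],"rot":[0,0,0]},
    {"jaw":1,"offset":[0,0,-45],"rot":[0,0,0]},
    {"jaw":1,"offset":[0,0,-45],"rot":[0,0,0]},
    {"jaw":0.5,"offset":[-30,-6,-10],"rot":[0,0,0]},
  ],
)

```text
time_s: 8.1
eef_pos: [0.6152, 0.0175, 0.1255]
eef_rot: [0.003, 0.777, 0.629, 0.003]
wrist_force: [-0.3, -0.8, -0.2]
opening: 0.813
grasp_force: 0.0
```

>>> apply_moves(
  moves=[
    {"jaw":0.35,"offset":[-40,-10,0],"rot":[0,0,0]},
    {"jaw":0.35,"offset":[-40,-10,0],"rot":[0,0,0]},
    {"jaw":0.35,"offset":[-40,-10,0],"rot":[0,0,0]},
    {"jaw":0.35,"offset":[-40,-10,0],"rot":[0,0,0]},
    {"jaw":0.35,"offset":[0,0,0],"rot":[0,0,0]},
  ],
)

```text
time_s: 8.72
eef_pos: [0.5385, -0.1332, 0.1214]
eef_rot: [0.0, 0.779, 0.627, -0.0]
wrist_force: [0.4, 0.6, 0.5]
opening: 0.353
grasp_force: 0.0
```

```bash
python3 t.py top,t4 scene,s4
```

```text
tool x'y' mm [ -24. -152.] z 0.1214 yawdeg err(+:turn+) -0.26 F [0.3 0.7] t 8.725 open 0.353
top stand x'y' [ 24.8 112.8] ang 0.001 back short -0.3 cost 1240.0 eye [ -22.9 -108.5] hole [ -22.7 -105.9]
scene stand x'y' [ 28.6 112.2] ang 0.003 back short 0.3 cost 3289.0 eye [ -12.1 -104.5] hole [ -20.7 -104.9]
```

View pics/t4.png

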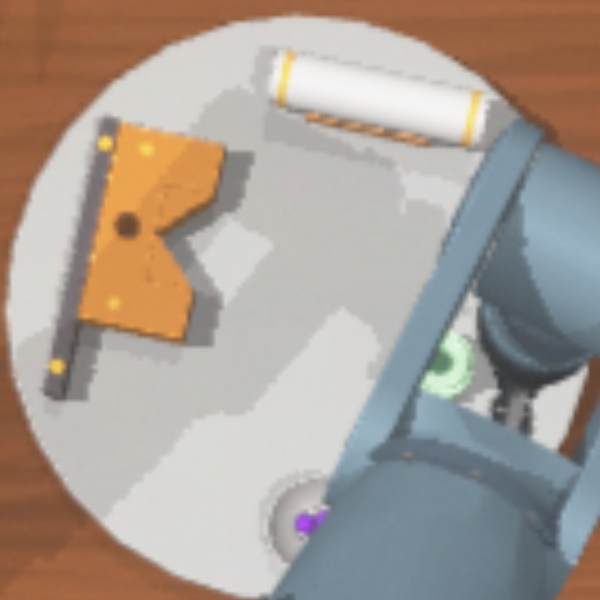

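>>> apply_moves(
  moves=[
    {"jaw":0.35,"offset":[0,1,30],"rot":[0,0,-0.3]},
    {"jaw":0.35,"offset":[0,0,30],"rot":[0,0,0]},
    {"jaw":0.35,"offset":[0,0,20],"rot":[0,0,0]},
    {"jaw":0.35,"offset":[0,0,10],"rot":[0,0,0]},
    {"jaw":0.35,"offset":[0,0,0],"rot":[0,0,0]},
  ],
)

```text
time_s: 9.45
eef_pos: [0.5406, -0.1299, 0.0308]
eef_rot: [-0.001, 0.776, 0.631, -0.0]
wrist_force: [-0.1, -0.1, 0.6]
opening: 0.351
grasp_force: 0.0
```

>>> apply_moves(
  moves=[
    {"jaw":0.35,"offset":[4,0,0],"rot":[0,0,0]},
    {"jaw":0.35,"offset":[5,0,0],"rot":[0,0,0]},
    {"jaw":0.35,"offset":[5,0,0],"rot":[0,0,0]},
    {"jaw":0.35,"offset":[5,0,0],"rot":[0,0,0]},
    {"jaw":0.35,"offset":[5,0,0],"rot":[0,0,0]},
  ],
)

```text
time_s: 10.07
eef_pos: [0.5459, -0.107, 0.0315]
eef_rot: [0.0, 0.776, 0.63, 0.0]
wrist_force: [0.0, -1.1, 0.6]
opening: 0.35
grasp_force: 0.5
```

```bash
python3 t.py scene,s5
```

```text
tool x'y' mm [ -22.3 -124.8] z 0.0315 yawdeg err(+:turn+) 0.28 F [ 0.3 -1.1] t 10.075 open 0.35
scene stand x'y' [ 28.5 112. ] ang -0.001 back short 0.5 cost 2949.0 eye [-13.6 -91.2] hole [-20.5 -95.8]
```

View pics/s5.png

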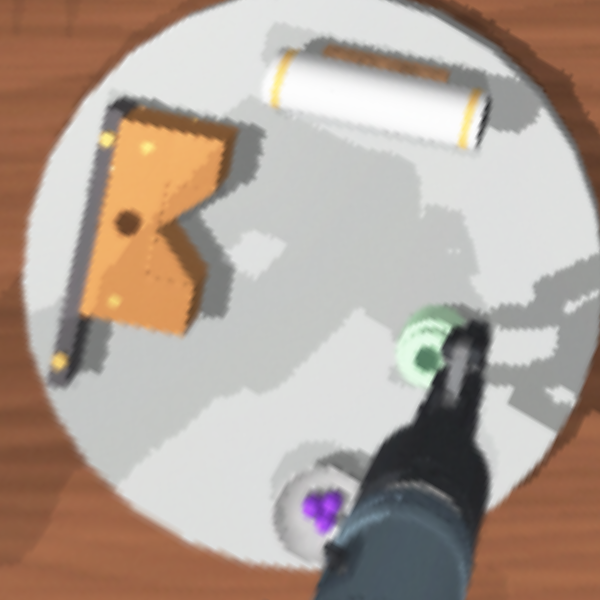

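>>> apply_moves(
  moves=[
    {"jaw":0.35,"offset":[6,2,0],"rot":[0,0,0.2]},
    {"jaw":0.35,"offset":[6,2,0],"rot":[0,0,0]},
    {"jaw":0.35,"offset":[6,2,0],"rot":[0,0,0]},
    {"jaw":0.35,"offset":[6,2,0],"rot":[0,0,0]},
    {"jaw":0.35,"offset":[6,2,0],"rot":[0,0,0]},
  ],
)

```text
time_s: 10.75
eef_pos: [0.5619, -0.0796, 0.0313]
eef_rot: [-0.0, 0.778, 0.629, -0.0]
wrist_force: [-1.1, -0.9, 0.8]
opening: 0.349
grasp_force: 0.5
```

>>> apply_moves(
  moves=[
    {"jaw":0.35,"offset":[6,2,0],"rot":[0,0,0]},
    {"jaw":0.35,"offset":[6,2,0],"rot":[0,0,0]},
    {"jaw":0.35,"offset":[6,2,0],"rot":[0,0,0]},
    {"jaw":0.35,"offset":[6,2,0],"rot":[0,0,0]},
    {"jaw":0.35,"offset":[6,2,0],"rot":[0,0,0]},
  ],
)

```text
time_s: 11.38
eef_pos: [0.578, -0.0523, 0.0313]
eef_rot: [-0.0, 0.778, 0.629, -0.0]
wrist_force: [-0.7, -0.4, 0.7]
opening: 0.346
grasp_force: 0.5
```

>>> apply_moves(
  moves=[
    {"jaw":0.35,"offset":[6,2,0],"rot":[0,0,0]},
    {"jaw":0.35,"offset":[6,2,0],"rot":[0,0,0]},
    {"jaw":0.35,"offset":[6,2,0],"rot":[0,0,0]},
    {"jaw":0.35,"offset":[6,2,0],"rot":[0,0,0]},
    {"jaw":0.35,"offset":[6,2,0],"rot":[0,0,0]},
  ],
)

```text
time_s: 12.0
eef_pos: [0.594, -0.0251, 0.0313]
eef_rot: [0.0, 0.778, 0.629, -0.0]
wrist_force: [0.1, -0.6, 0.3]
opening: 0.352
grasp_force: 0.5
```

```bash
python3 t.py scene,s6 top,t6
```

```text
tool x'y' mm [  7.5 -34.6] z 0.0313 yawdeg err(+:turn+) 0.07 F [ 0.2 -0.6] t 12.0 open 0.352
scene stand x'y' [ 28.6 112. ] ang 0.003 back short 0.5 cost 2453.0 eye [16.8  0.5] hole [ 9.4 -2.9]
top stand x'y' [ 24.7 112.8] ang -0.003 back short -0.3 cost 765.0 eye [7.6 1. ] hole [ 2.8 -1.4]
```

>>> apply_moves(
  moves=[
    {"jaw":0.35,"offset":[6,2,0],"rot":[0,0,0]},
    {"jaw":0.35,"offset":[6,2,0],"rot":[0,0,0]},
    {"jaw":0.35,"offset":[6,2,0],"rot":[0,0,0]},
    {"jaw":0.35,"offset":[6,2,0],"rot":[0,0,0]},
    {"jaw":0.35,"offset":[6,2,0],"rot":[0,0,0]},
  ],
)

```text
time_s: 12.72
eef_pos: [0.6101, 0.0022, 0.0312]
eef_rot: [-0.0, 0.778, 0.629, -0.0]
wrist_force: [-0.5, -1.1, -0.5]
opening: 0.354
grasp_force: 0.2
```

>>> apply_moves(
  moves=[
    {"jaw":0.35,"offset":[6,2,0],"rot":[0,0,0]},
    {"jaw":0.35,"offset":[6,2,0],"rot":[0,0,0]},
    {"jaw":0.35,"offset":[6,2,0],"rot":[0,0,0]},
    {"jaw":0.35,"offset":[6,1,0],"rot":[0,0,0]},
    {"jaw":0.35,"offset":[5,0,0],"rot":[0,0,0]},
  ],
)

```text
time_s: 13.35
eef_pos: [0.6229, 0.029, 0.0313]
eef_rot: [0.0, 0.778, 0.629, 0.0]
wrist_force: [0.7, -0.7, -0.5]
opening: 0.344
grasp_force: 0.2
```

```bash
python3 t.py scene,s7 top,t7
```

```text
tool x'y' mm [24.3 24.4] z 0.0313 yawdeg err(+:turn+) 0.08 F [ 0.8 -0.6] t 13.35 open 0.344
scene stand x'y' [ 28.7 112.1] ang -0.001 back short 0.4 cost 3135.0 eye [34.7 62.2] hole [26.  58.6]
top stand x'y' [ 29.1 129.9] ang 0.214 back short -17.4 cost 7561.0 eye [21.7 61.7] hole [18.5 57.7]
```

View pics/t7.png

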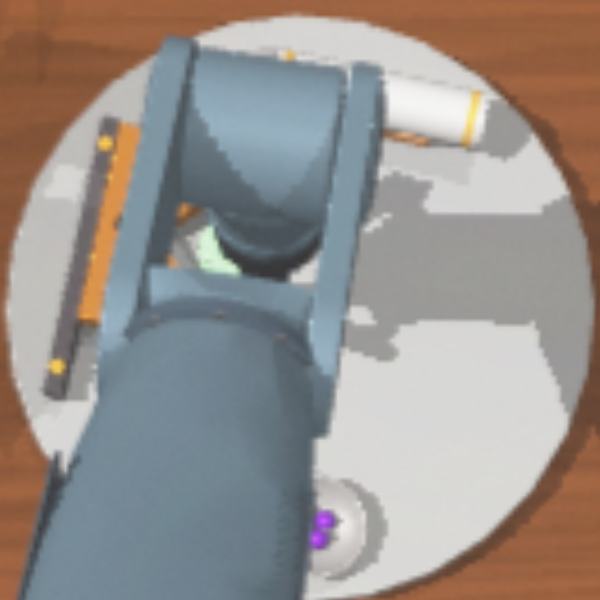

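>>> apply_moves(
  moves=[
    {"jaw":0.35,"offset":[4,0,0],"rot":[0,0,0]},
    {"jaw":0.35,"offset":[4,0,0],"rot":[0,0,0]},
    {"jaw":0.35,"offset":[3,0,0],"rot":[0,0,0]},
    {"jaw":0.35,"offset":[2,0,0],"rot":[0,0,0]},
    {"jaw":0.35,"offset":[2,0,0],"rot":[0,0,0]},
  ],
)

```text
time_s: 14.08
eef_pos: [0.6259, 0.0434, 0.0313]
eef_rot: [0.0, 0.778, 0.629, -0.0]
wrist_force: [-0.5, 0.1, 0.0]
opening: 0.351
grasp_force: 0.2
```

>>> apply_moves(
  moves=[
    {"jaw":0.35,"offset":[1,0,0],"rot":[0,0,0]},
    {"jaw":0.35,"offset":[1,0,0],"rot":[0,0,0]},
    {"jaw":0.35,"offset":[1,0,0],"rot":[0,0,0]},
    {"jaw":0.35,"offset":[1,0,0],"rot":[0,0,0]},
    {"jaw":0.35,"offset":[0,0,0],"rot":[0,0,0]},
  ],
)

```text
time_s: 14.7
eef_pos: [0.6268, 0.0473, 0.0313]
eef_rot: [-0.0, 0.778, 0.629, 0.0]
wrist_force: [0.3, 0.2, -0.0]
opening: 0.348
grasp_force: 0.1
```

```bash
python3 t.py scene,s8
```

```text
tool x'y' mm [24.2 43.1] z 0.0313 yawdeg err(+:turn+) 0.08 F [0.3 0.3] t 14.7 open 0.348
scene stand x'y' [ 28.8 112.2] ang -0.002 back short 0.3 cost 4275.0 eye [32.9 78.7] hole [25.7 77.8]
```

Almost seated; push on until force rises.

>>> apply_moves(
  moves=[
    {"jaw":0.35,"offset":[1,0,0],"rot":[0,0,0]},
    {"jaw":0.35,"offset":[1,0,0],"rot":[0,0,0]},
    {"jaw":0.35,"offset":[0,0,0],"rot":[0,0,0]},
    {"jaw":0.35,"offset":[0,0,0],"rot":[0,0,0]},
    {"jaw":0.35,"offset":[0,0,0],"rot":[0,0,0]},
  ],
)

```text
time_s: 15.38
eef_pos: [0.6272, 0.0492, 0.0313]
eef_rot: [0.0, 0.778, 0.629, 0.0]
wrist_force: [1.2, -0.4, -0.2]
opening: 0.348
grasp_force: 0.2
```

```bash
python3 t.py
```

```text
tool x'y' mm [24.3 45. ] z 0.0313 yawdeg err(+:turn+) 0.07 F [ 1.2 -0.2] t 15.375 open 0.348
```

>>> apply_moves(
  moves=[
    {"jaw":0.35,"offset":[1,0,0],"rot":[0,0,0]},
    {"jaw":0.35,"offset":[1,0,0],"rot":[0,0,0]},
    {"jaw":0.35,"offset":[0,0,0],"rot":[0,0,0]},
    {"jaw":0.35,"offset":[0,0,0],"rot":[0,0,0]},
    {"jaw":0.35,"offset":[0,0,0],"rot":[0,0,0]},
  ],
)

```text
time_s: 16.0
eef_pos: [0.6279, 0.0501, 0.0314]
eef_rot: [0.001, 0.778, 0.629, -0.0]
wrist_force: [0.6, -5.4, 0.3]
opening: 0.352
grasp_force: 2.9
```

```bash
python3 t.py scene,s9
```

```text
tool x'y' mm [24.8 46. ] z 0.0314 yawdeg err(+:turn+) 0.07 F [ 1.7 -5.2] t 16.0 open 0.352
scene stand x'y' [ 28.7 112.2] ang -0.003 back short 0.3 cost 4450.0 eye [33.4 81.3] hole [26.3 80.7]
```

>>> apply_moves(
  moves=[
    {"jaw":0.35,"offset":[1,0,0],"rot":[0,0,0]},
    {"jaw":0.35,"offset":[0,0,0],"rot":[0,0,0]},
    {"jaw":0.35,"offset":[-3,0,0],"rot":[0,0,0]},
    {"jaw":0.35,"offset":[-10,0,0],"rot":[0,0,0]},
    {"jaw":0.35,"offset":[-30,0,0],"rot":[0,0,0]},
  ],
)

```text
time_s: 16.68
eef_pos: [0.6186, 0.0107, 0.0312]
eef_rot: [-0.0, 0.777, 0.63, 0.0]
wrist_force: [-0.1, 0.3, -0.6]
opening: 0.349
grasp_force: 0.0
```

>>> apply_moves(
  moves=[
    {"jaw":0.35,"offset":[0,0,-50],"rot":[0,0,0]},
    {"jaw":0.35,"offset":[0,0,-50],"rot":[0,0,0]},
    {"jaw":0.35,"offset":[-60,0,-20],"rot":[0,0,0]},
    {"jaw":0.35,"offset":[-60,0,0],"rot":[0,0,0]},
    {"jaw":0.35,"offset":[-50,0,0],"rot":[0,0,0]},
  ],
)

```text
time_s: 17.3
eef_pos: [0.5828, -0.1574, 0.1517]
eef_rot: [0.0, 0.778, 0.629, 0.0]
wrist_force: [0.3, -0.3, -0.2]
opening: 0.354
grasp_force: 0.0
```

```bash
python3 t.py scene,s10 top,t10
```

```text
tool x'y' mm [  24.4 -166.3] z 0.1517 yawdeg err(+:turn+) 0.07 F [ 0.3 -0.2] t 17.3 open 0.354
scene stand x'y' [ 28.4 112.1] ang 0.003 back short 0.4 cost 3417.0 eye [31.6 71.8] hole [27.  74.8]
top stand x'y' [ 25.1 113. ] ang -0.003 back short -0.5 cost 1223.0 eye [23.8 73.3] hole [24.3 75. ]
```

View pics/t10.png

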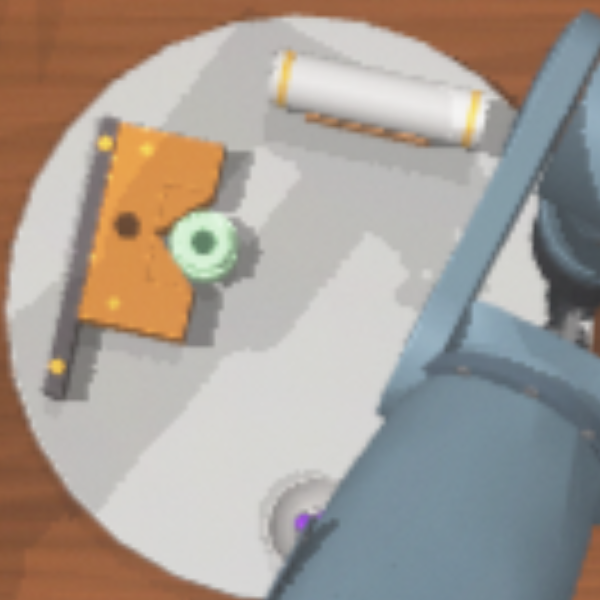

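The top view shows the stand flush with the fence. The eyepiece sits in the notch (hole at about pixel 203,242) within about 1 mm of the seat, and the arm is clear.

```bash
python3 -c "
from bench import ctrl
print(ctrl.hand_in())"
```

```text
the job is handed in; nothing more can be done
None
```

I handed the job in: the stand is flush against the fence to within about 0.5 mm and 0.003 rad, and the eyepiece is in the V notch about 1 mm from its seat by the final top view. No verdict came back.

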